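# Size a cake dowel with the hole gauge

### The arm

A 6-joint arm with a two-finger parallel gripper is mounted at the origin on a cart in front of the work surface, level with it; the furniture and walls round the work are solid. World frame = base frame: x ahead of the robot, y to its left, z up, the work surface at z = 0. Lengths are in mm, angles in rad, forces in N, time in s.
With the tool pointing down it reaches from about 400 to 925 mm from the base axis. Payload 12.5 kg.
Tool frame: the origin (TCP) lies at the very end of the fingers, on their centre line; the grasp point (between the pads) lies 19 mm behind it; z points along the fingers, y is the line along which they close (so a half turn about z gives the same grasp; the last joint's range is limited). The gripper opens to 95 mm and grips with 3 to 60 N. Pads are 20 mm wide; open, the fingers measure 119 mm over their backs; the gripper's body (75 mm by 180 mm) begins 59 mm behind the grasp point.
Start: joints at [1.128, 0.491, 1.559, -0, 1.092, -0.106], TCP at [206.527, 589.91, 214.661] pointing down, gripper open.
Joint ranges: [-3.1, 3.1], [-0.84, 2.19], [0.05, 2.79], [-1.13, 4.28], [0.06, 2.93], [-2.69, 2.69]. Speed limits (rad/s): [2.22, 2.22, 2.79, 3.14, 3.14, 3.14].

### API

Orientations are given as [roll, pitch, yaw] about the fixed x, y, z axes, in that order (R = Rz(yaw) Ry(pitch) Rx(roll)).
In Python, from cell import env, camrig gives the robot as it stands (env), with the cameras (camrig).
- The arm moves only by the shell command python3 steer.py 'ROWS'. ROWS is a JSON list of rows, 1 to 5 of them, each of 5 numbers: dx, dy, dz in mm, then a turn about the tool's z in rad, then the opening from 0.0 (shut) to 1.0 (fully open); each row is the pose to reach, as a shift and turn from the pose commanded when the command began, along the tool's axes at that moment; what a row does not reach only later rows make up. A row lasts 1/12 s, in which the tool goes at most 41.7 mm and 0.125 rad, less where a joint would pass 70% of its speed; a pose out of reach is approached as far as the arm can. The fingers move at their own pace and stop on an object; the grip force is fixed at half the most. Time passes only in rows, so rows that do not move let the fingers close. It prints the time, the measured TCP pose, the force, the opening and the grip force at its end.
- env.state(): the state, without advancing time (a new reading comes with each control period).
- camrig.read_camera(name): name is "side" or "top" or "wrist"; returns (picture, depth): 480x640x3 uint8, red, green, blue; 480x640 float32, mm along the optical axis (not along the pixel's ray), 0 where there is no reading.
- camrig.camera_info(name): a dict with "vertical_fov" (degrees; the focal length in pixels is half the picture's height over the tangent of half this angle, whatever the lens; pixels are square), "cx", "cy" (the principal point, pixels), "dist_coeffs" ([k1, k2, p1, p2, k3] as OpenCV has them; the pictures are not rectified), "origin" and "attitude" of the camera in the world. Camera axes: x right, y down, z forward; pixel columns grow to the right and rows downward; lengths in mm; the calibration is good to about 2 mm. A picture is of the moment at which its call begins: read the wrist's pose just before it. camera_info takes no time and is no camera call; for the wrist camera it gives the pose at the moment of the call.
- env.job_done(): hands the job in; it is judged then, once.
The state is a dict: "t": time; "joints": joint angles; "qvel": joint speeds; "tau": joint torques, N m; "eef_pos": TCP position; "tcp_rot": TCP orientation; "ft_force": force on the tool from outside, world axes, zero at the start; "moment": the same for the moment, N m; "opening": opening from 0.0 (shut) to 1.0 (fully open); "grip_force": force on a finger pad.
Only numpy, scipy, OpenCV 4.12 (cv2) and the standard library are available. Lean on these libraries where they do the work, as an engineer would, in place of code of your own. Each camera call takes 0.05 s, during which the arm holds its last target. There are 200 camera calls.

### The job

Find the size of the white cake dowel that lies nearer the front edge of the worktop: from the gauge's left side, poke its end right through the widest hole and take it out again, then the middle hole, then press it gently against the narrowest hole to see whether it goes through there too. Then push it halfway through the smallest hole that takes it, let go, take hold of it on the other side, draw it right through that hole and leave it lying across the two notched rails behind it, in that hole's notches and clear of the plate. Never force it, and leave the spare dowel and the box, tin and cup around as they are.

Things in the scene. Friction and masses are not known exactly. Their poses are not given: they have to be found in the camera images.
- gauge: Dark wooden hole gauge, fixed: an upright plate 164 mm long (own x), 24 mm thick (own y -12 to +12 mm), 86 mm high, with three round holes through it along own y. Dowels go in from its +y face (robot's left) and come out at -y (right). Own x points away from the robot (yaw within 0.2 rad). A 6 mm base board runs from the plate to y -162 mm. Origin: on the worktop under the plate's middle.
- hole_wide (a point): Centre of the widest hole (42 mm diameter, nearest the robot), halfway through the plate, 54 mm above the worktop, at the gauge's own x -50 mm.
- hole_middle (a point): Centre of the middle hole (34 mm diameter), halfway through the plate, 54 mm above the worktop, at the gauge's own x 0.
- hole_narrow (a point): Centre of the narrow hole (26 mm diameter, farthest from the robot), halfway through the plate, 54 mm above the worktop, at the gauge's own x +50 mm.
- rail_near (a point): Top middle of the notched rail next to the plate: 8 mm thick, along the gauge's x, centred at its own y -44 mm, top 30 mm above the worktop. It has a 90 degree V notch 28 mm wide and 14 mm deep behind each hole, at the same own x as the hole.
- rail_far (a point): Top middle of the second rail, just like the first, at the gauge's own y -134 mm. A dowel lying in the notches of both rails has its axis 37 mm (30 mm dowel) or 32 mm (22 mm dowel) above the worktop.
- dowel_a: A plain white plastic round rod, 160 mm long, ends chamfered 2 mm, lying about along y. One dowel is 22 mm thick, the other 30 mm (both under 0.11 kg); which this is is not told. Origin at its middle, on its axis; own x along the rod. The one to size lies nearer the front edge (x below 0.5); the other, at the back (x above 0.56), is the spare. Either may be in either place.
- dowel_b: A plain white plastic round rod, 160 mm long, ends chamfered 2 mm, lying about along y. One dowel is 22 mm thick, the other 30 mm (both under 0.11 kg); which this is is not told. Origin at its middle, on its axis; own x along the rod. The one to size lies nearer the front edge (x below 0.5); the other, at the back (x above 0.56), is the spare. Either may be in either place.
- teal_box: Bystander: teal box, 76x100 mm, 98 mm high, standing beyond the gauge. Origin at the centre of its underside.
- rose_tin: Bystander: round flowery tin, 97 mm wide, 128 mm high, standing at the back right. Origin at the centre of its underside.
- china_cup: Bystander: white china cup, 54x69 mm, 34 mm high, standing on the right. Origin at the centre of its underside.

How it is judged (in metres and radians):
On the way, in this order (a step that is already met when the one before it is completed fails the run):
1. an end of the dowel has been poked through the widest hole (((x of dowel_a in the frame of gauge between -0.066 and -0.034 m and angle between the x axis of dowel_a and the y axis of gauge, either way round below 0.25 rad and z of dowel_a in the frame of gauge between 0.038 and 0.07 m and y of dowel_a in the frame of gauge between -0.05 and 0.064 m) or (x of dowel_b in the frame of gauge between -0.066 and -0.034 m and angle between the x axis of dowel_b and the y axis of gauge, either way round below 0.25 rad and z of dowel_b in the frame of gauge between 0.038 and 0.07 m and y of dowel_b in the frame of gauge between -0.05 and 0.064 m))), for 0.05 s.
2. then through the middle hole (((x of dowel_a in the frame of gauge between -0.016 and 0.016 m and angle between the x axis of dowel_a and the y axis of gauge, either way round below 0.25 rad and z of dowel_a in the frame of gauge between 0.038 and 0.07 m and y of dowel_a in the frame of gauge between -0.05 and 0.064 m) or (x of dowel_b in the frame of gauge between -0.016 and 0.016 m and angle between the x axis of dowel_b and the y axis of gauge, either way round below 0.25 rad and z of dowel_b in the frame of gauge between 0.038 and 0.07 m and y of dowel_b in the frame of gauge between -0.05 and 0.064 m))), for 0.05 s.
3. then it has been tried in the narrow hole: the thick dowel pressed end-on against it, the thin one poked through it (((x of dowel_a in the frame of gauge between 0.04 and 0.06 m and angle between the x axis of dowel_a and the y axis of gauge, either way round below 0.25 rad and z of dowel_a in the frame of gauge between 0.044 and 0.064 m and y of dowel_a in the frame of gauge between 0.08 and 0.097 m and contact force between dowel_a and gauge above 1 N) or (x of dowel_b in the frame of gauge between 0.034 and 0.066 m and angle between the x axis of dowel_b and the y axis of gauge, either way round below 0.25 rad and z of dowel_b in the frame of gauge between 0.038 and 0.07 m and y of dowel_b in the frame of gauge between -0.05 and 0.064 m))), for 0.05 s.
4. then it has been pushed about halfway through the smallest hole that takes it and let go there ((((x of dowel_a in the frame of gauge between -0.016 and 0.016 m and angle between the x axis of dowel_a and the y axis of gauge, either way round below 0.25 rad and z of dowel_a in the frame of gauge between 0.038 and 0.07 m and y of dowel_a in the frame of gauge between -0.06 and 0.035 m) and contact force between the fingers and dowel_a below 0.2 N) or ((x of dowel_b in the frame of gauge between 0.034 and 0.066 m and angle between the x axis of dowel_b and the y axis of gauge, either way round below 0.25 rad and z of dowel_b in the frame of gauge between 0.038 and 0.07 m and y of dowel_b in the frame of gauge between -0.06 and 0.035 m) and contact force between the fingers and dowel_b below 0.2 N))), for 0.1 s.
5. then it has been drawn on through the smallest hole that takes it, until only its trailing part is still in the hole (((x of dowel_a in the frame of gauge between -0.016 and 0.016 m and angle between the x axis of dowel_a and the y axis of gauge, either way round below 0.25 rad and z of dowel_a in the frame of gauge between 0.038 and 0.07 m and y of dowel_a in the frame of gauge between -0.072 and -0.03 m) or (x of dowel_b in the frame of gauge between 0.034 and 0.066 m and angle between the x axis of dowel_b and the y axis of gauge, either way round below 0.25 rad and z of dowel_b in the frame of gauge between 0.038 and 0.07 m and y of dowel_b in the frame of gauge between -0.072 and -0.03 m))), for 0.05 s.
At the end, for the whole second after the job is handed in: The front dowel lies at rest in both rails' notches behind the smallest hole that takes it: within 8 mm of the hole's line sideways, 5 mm of its resting height and 0.12 rad of the hole's direction, its middle 92 to 125 mm behind the plate's middle. The spare is within 20 mm of its start (((x of dowel_a in the frame of gauge between -0.008 and 0.008 m and y of dowel_a in the frame of gauge between -0.125 and -0.092 m and z of dowel_a in the frame of gauge between 0.0322 and 0.0422 m and angle between the x axis of dowel_a and the y axis of gauge, either way round below 0.12 rad and linear speed of dowel_a below 0.02 m/s and distance of dowel_b from where it was at the start of the episode below 0.02 m and world x of dowel_b above 0.56 m) or (x of dowel_b in the frame of gauge between 0.042 and 0.058 m and y of dowel_b in the frame of gauge between -0.125 and -0.092 m and z of dowel_b in the frame of gauge between 0.0266 and 0.0366 m and angle between the x axis of dowel_b and the y axis of gauge, either way round below 0.12 rad and linear speed of dowel_b below 0.02 m/s and distance of dowel_a from where it was at the start of the episode below 0.02 m and world x of dowel_a above 0.56 m))); the robot touches nothing.
It fails at once if the dowel is forced against the gauge (more than 50 N) (contact force between any of dowel_a, dowel_b and gauge above 50 N).
It fails at once if a bystander is shifted by more than 20 mm or tipped (distance of any of teal_box, rose_tin, china_cup from where it was at the start of the episode above 0.02 m or angle between any of teal_box, rose_tin, china_cup's own z axis and vertical above 0.3 rad).
It fails at once if the spare dowel at the back is shifted by more than 20 mm (both dowels moved) (distance of each of dowel_a, dowel_b from where it was at the start of the episode above 0.02 m).
It also fails if it takes over 58 s, if anything falls off the work surface, if the arm or the gripper's body presses on something with over 40 N, if the wrist force passes 120 N, or if a joint passes its speed limit or range.

## Working session

There is one attempt and no reset: what is moved stays moved. The work goes in short steps, Python scripts to look and compute and a shell command to move; the robot and the scene stay as the last step left them, time stands still between calls to the robot, and variables do not carry over. Pictures are saved under pics/ and viewed, at most 10 in all, crops included, and the job is handed in when it is done.

```bash
ls; mkdir -p pics; python3 - <<'E'
from cell import env, camrig
import cv2
print(env.state())
for n in("top","side"):
    i=camrig.camera_info(n);print(n,i)
    p,d=camrig.read_camera(n);cv2.imwrite(f"pics/{n}0.png",p[:,:,::-1])
    import numpy as np; np.savez(f"{n}0.npz",p=p,d=d)
E
```

```text
cell.py
pics
steer.py
{'t': 0.0, 'joints': array([ 1.12841839e+00,  4.91533854e-01,  1.55947226e+00, -2.88848313e-05,
        1.09172675e+00, -1.05603886e-01]), 'qvel': array([-0.0001377 ,  0.00161236,  0.00057159, -0.00051156,  0.00092094,
        0.00125841]), 'tau': array([-3.76758078e-03, -6.12649941e+01, -2.58173472e+01,  6.90589333e-02,
        4.82858322e-02, -1.31385350e-04]), 'eef_pos': array([206.40145104, 589.65563353, 214.06987331]), 'tcp_rot': array([-3.14045610e+00, -9.47117364e-05,  2.80483188e+00]), 'ft_force': array([-0.58161509,  0.09815513,  0.09740618]), 'moment': array([-0.02384999, -0.00259416,  0.01037857]), 'grip_force': 0.0, 'opening': 0.999705098793697}
top {'vertical_fov': 48.44491963484072, 'cx': 325.23058038787883, 'cy': 242.33475378918016, 'dist_coeffs': array([-0.09059717,  0.        ,  0.        ,  0.        ,  0.        ]), 'origin': array([ 461.32363082,  -32.55929666, 1129.7107667 ]), 'attitude': array([-3.05678762, -0.01550941, -1.54166274])}
side {'vertical_fov': 50.44703364682585, 'cx': 316.5920114167867, 'cy': 236.76789313279397, 'dist_coeffs': array([0.0458262, 0.       , 0.       , 0.       , 0.       ]), 'origin': array([ -141.77699052, -1031.35462805,   624.88185592]), 'attitude': array([-2.00093128, -0.0159244 , -0.58811454])}
```

View pics/top0.png

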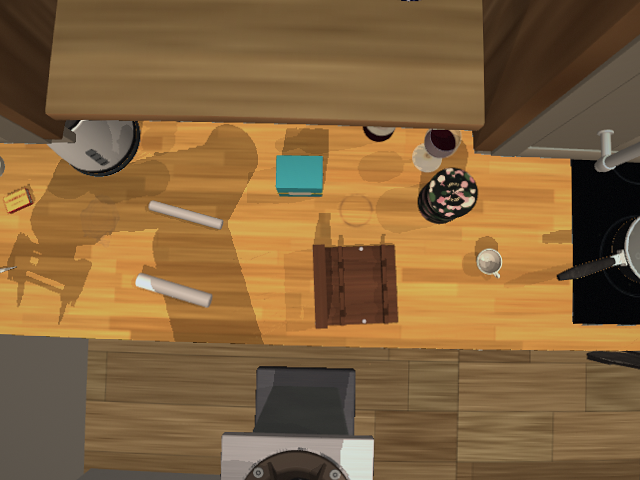

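View pics/side0.png

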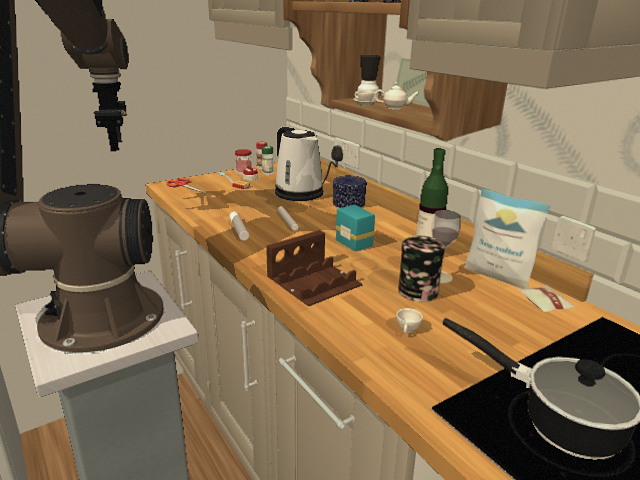

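Top view: the front dowel runs from (136,282) to (211,300) and looks thicker than the spare, (149,207)–(222,224). The gauge covers columns 314–398, rows 244–328, with the plate at its left side. The box is at (300,175), the tin at (448,195) and the cup at (489,262). The side view agrees.

```bash
cat > h.py <<'E'
import numpy as np,cv2
from scipy.spatial.transform import Rotation as R
def setup(i):
    f=240/np.tan(np.radians(i["vertical_fov"]/2))
    K=np.array([[f,0,i["cx"]],[0,f,i["cy"]],[0,0,1.]])
    return K,i["dist_coeffs"],np.array(i["origin"]),R.from_euler("xyz",i["attitude"]).as_matrix()
def ray(i,px):
    K,D,o,M=setup(i)
    n=cv2.undistortPoints(np.float64(px).reshape(-1,1,2),K,D).reshape(-1,2)
    return o,np.c_[n,np.ones(len(n))]@M.T
def plane(i,px,z):
    o,r=ray(i,px); return o+r*((z-o[2])/r[:,2])[:,None]
def pts(i,d,m):
    v,u=np.nonzero(m&(d>0)); o,r=ray(i,np.c_[u,v]); return o+r*d[v,u][:,None],np.c_[u,v]
def rect(px,i,z):
    p=plane(i,px,z)[:,:2].astype(np.float32); return p
E
python3 - <<'E'
from h import *
from cell import env, camrig
i=camrig.camera_info("top");a=np.load("top0.npz");p,d=a["p"],a["d"]
hsv=cv2.cvtColor(p,cv2.COLOR_RGB2HSV)
w=((hsv[:,:,1]<70)&(hsv[:,:,2]>110)).astype(np.uint8)
roi=np.zeros_like(w);roi[190:320,125:235]=1
n,l,s,c=cv2.connectedComponentsWithStats(w*roi)
for k in range(1,n):
    if s[k,4]<200: continue
    P,_=pts(i,d,l==k); 
    cn=max(cv2.findContours((l==k).astype(np.uint8),0,1)[0],key=len).reshape(-1,2)
    for z in(11,15):
        r=cv2.minAreaRect(plane(i,cn,z)[:,:2].astype(np.float32));print(k,s[k],z,r,"maxz",np.percentile(P[:,2],[50,90,98]))
g=np.zeros_like(w,bool);g[235:335,305:405]=1
br=g&(hsv[:,:,2]<115)
P,px=pts(i,d,g)
for nm,lo,hi,z in(("top",76,95,86),("rails",25,36,30)):
    s=(P[:,2]>lo)&(P[:,2]<hi); q=plane(i,px[s],z)[:,:2].astype(np.float32)
    r=cv2.minAreaRect(q);print(nm,s.sum(),np.median(P[s,2]),r,cv2.boxPoints(r).round(0).tolist())
n,l,s,c=cv2.connectedComponentsWithStats(br.astype(np.uint8))
k=1+s[1:,4].argmax();cn=max(cv2.findContours((l==k).astype(np.uint8),0,1)[0],key=len).reshape(-1,2)
r=cv2.minAreaRect(plane(i,cn[cn[:,0]>335],6)[:,:2].astype(np.float32));print("base",s[k],r,cv2.boxPoints(r).round(0).tolist())
box=(slice(145,200),slice(270,330))
m=np.zeros_like(g);m[box]=1;Q,_=pts(i,d,m);Q=Q[Q[:,2]>85];print("box",Q.min(0),Q.max(0))
E
```

```text
1 [149 201  74  28 734] 11 ((607.6248168945312, 252.0743865966797), (161.54638671875, 20.949756622314453), 76.34547424316406) maxz [20.64634014 23.89395545 25.93834018]
1 [149 201  74  28 734] 15 ((607.1016235351562, 251.05673217773438), (160.96878051757812, 20.874893188476562), 76.34547424316406) maxz [20.64634014 23.89395545 25.93834018]
2 [ 135  273   77   34 1041] 11 ((447.5129699707031, 268.9740905761719), (165.00607299804688, 28.80521583557129), 75.36006164550781) maxz [28.22198881 31.81674355 33.73853512]
2 [ 135  273   77   34 1041] 15 ((447.5623474121094, 267.89593505859375), (164.4160614013672, 28.702226638793945), 75.36003875732422) maxz [28.22198881 31.81674355 33.73853512]
top 1028 86.59621657556636 ((464.1024169921875, -38.20365524291992), (162.565185546875, 24.00688362121582), 3.765078067779541) [[382.0, -32.0], [384.0, -56.0], [546.0, -45.0], [544.0, -21.0]]
rails 456 29.818501944764876 ((469.8677978515625, -127.15025329589844), (163.9188995361328, 98.1506576538086), 3.765141725540161) [[385.0, -84.0], [391.0, -182.0], [555.0, -171.0], [548.0, -73.0]]
base [ 313  245   85   83 6394] ((471.6170654296875, -134.90240478515625), (164.5730438232422, 128.85476684570312), 2.9135613441467285) [[386.0, -75.0], [393.0, -203.0], [557.0, -195.0], [551.0, -66.0]]
box [653.52503831 -36.55409268  85.17672299] [721.5617433   56.24210318 104.22150729]
```

```bash
cat > go.py <<'E'
import sys
from h import *
from cell import env, camrig
# target x y z yaw (world) -> tool-axis shift and turn from measured pose
x,y,z,yaw=map(float,sys.argv[1:5]); s=env.state()
M=R.from_euler("xyz",s["tcp_rot"]).as_matrix()
T=R.from_euler("xyz",[np.pi,0,yaw]).as_matrix()
print((M.T@(np.array([x,y,z])-s["eef_pos"])).round(1),R.from_matrix(M.T@T).as_rotvec().round(3),"F",s["ft_force"].round(1),"t",s["t"],"op",round(s["opening"],3))
E
cat > g.py <<'E'
import sys,subprocess
import numpy as np
# target in gauge frame (mm) for the grasp point: x y z
O=np.array([464.1,-38.2]);a=0.0657
gx,gy,gz=map(float,sys.argv[1:4])
w=O+gx*np.array([np.cos(a),np.sin(a)])+gy*np.array([-np.sin(a),np.cos(a)])
print(w.round(1))
subprocess.run(["python3","go.py",str(w[0]),str(w[1]),str(gz-19),str(a+np.pi/2)])
E
python3 steer.py '[[-330,-179,100,1.49,1],[-330,-179,100,1.49,1],[-330,-179,100,1.49,1],[-330,-179,100,1.49,1],[-330,-179,100,1.49,1]]'; python3 go.py 458.9 311.5 110 1.3153
```

```text
t: 0.52
eef_pos: [342.5, 439.3, 160.4]
tcp_rot: [-3.141, 0.0, 2.174]
ft_force: [1.0, 0.4, -0.5]
opening: 1.001
grip_force: 0.0
[-171.3   23.3   50.4] [-0.     0.     0.859] F [ 1.   0.4 -0.5] t 0.5167 op 1.001
```

```bash
python3 steer.py '[[-171,23,50,0.86,1],[-171,23,50,0.86,1],[-171,23,50,0.86,1],[-171,23,50,0.86,1],[-171,23,50,0.86,1]]' >/dev/null; python3 go.py 458.9 311.5 110 1.3153
```

```text
[ 1.4 -2.  -0.7] [-0.001  0.001  0.23 ] F [-0.4  0.3  0.7] t 0.9333 op 1.002
```

```bash
python3 steer.py '[[0,0,0,0.12,1],[0,0,0,0.23,1],[0,0,0,0.23,1]]' >/dev/null; python3 go.py 458.9 311.5 20 1.3153
python3 - <<'E'
from h import *
from cell import env, camrig
i=camrig.camera_info("wrist");p,d=camrig.read_camera("wrist");print(i)
cv2.imwrite("pics/w1.png",p[:,:,::-1]);np.savez("w1.npz",p=p,d=d)
E
```

```text
[-1.6  0.7 90.6] [-0.001  0.     0.003] F [-0.5  0.7  0.2] t 1.1833 op 1.001
{'vertical_fov': 67.19246455287748, 'cx': 318.77345864825185, 'cy': 235.43078092532764, 'dist_coeffs': array([-0.04492256,  0.        ,  0.        ,  0.        ,  0.        ]), 'origin': array([478.20793241, 389.09628671, 280.38250399]), 'attitude': array([ 2.85953417e+00,  2.55153013e-03, -2.51964112e-01])}
```

View pics/w1.png

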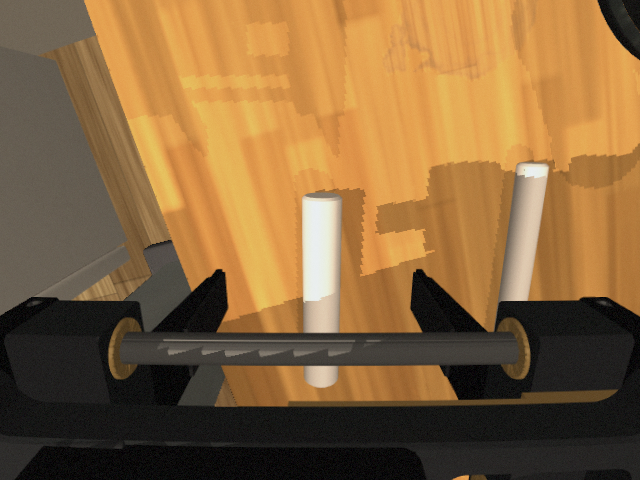

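Wrist view: the front dowel runs from (322,195) to (321,385) and is centred between the fingers. The spare is to the right, (533,165) to (515,300).

```bash
sed -i 's/gz-19/gz-float(sys.argv[4])/' g.py; python3 - <<'E'
from h import *
from cell import env, camrig
i=camrig.camera_info("wrist")
a=np.load("w1.npz");p=a["p"]
print(plane(i,[[322,194],[321,386],[304,270],[340,270]],15).round(1))
E
python3 steer.py '[[-1,0.5,40,0,1],[-1,0.5,75,0,1],[-1,0.5,106,0,1],[-1,0.5,106,0,1]]'; python3 go.py 458.9 311.5 4 1.3153
```

```text
[[468.3 345.5  15. ]
 [426.8 181.   15. ]
 [440.1 290.4  15. ]
 [467.6 283.5  15. ]]
t: 1.57
eef_pos: [458.2, 312.7, 2.0]
tcp_rot: [-3.14, 0.001, 1.33]
ft_force: [0.1, -0.7, -0.1]
opening: 1.001
grip_force: 0.0
[-1.   0.9 -2. ] [-0.001  0.001  0.014] F [ 0.1 -0.7 -0.1] t 1.5667 op 1.001
```

```bash
python3 steer.py '[[0,0.5,-2,0,1],[0,0.5,-2,0,0],[0,0.5,-2,0,0],[0,0.5,-2,0,0],[0,0.5,-2,0,0]]'; python3 steer.py '[[0,0,0,0,0],[0,0,0,0,0],[0,0,0,0,0]]'; python3 go.py 458.9 311.5 4 1.3153
```

```text
t: 1.98
eef_pos: [459.3, 312.7, 7.4]
tcp_rot: [3.141, -0.0, 1.326]
ft_force: [-0.0, 0.2, 0.0]
opening: 0.773
grip_force: 0.0
t: 2.23
eef_pos: [459.3, 312.5, 7.1]
tcp_rot: [3.141, -0.0, 1.325]
ft_force: [-0.5, -0.6, -0.6]
opening: 0.568
grip_force: 0.0
[-1.1 -0.1  3.1] [ 0.   -0.    0.01] F [-0.5 -0.6 -0.6] t 2.2333 op 0.568
```

```bash
python3 steer.py '[[0,0,3,0,0],[0,0,3,0,0],[0,0,3,0,0],[0,0,3,0,0],[0,0,3,0,0]]'; python3 steer.py '[[0,0,0,0,0],[0,0,0,0,0]]'; python3 g.py 0 160 70 11
```

```text
t: 2.65
eef_pos: [459.2, 312.5, 4.0]
tcp_rot: [-3.142, -0.0, 1.325]
ft_force: [-0.3, -0.3, -1.0]
opening: 0.315
grip_force: 30.0
t: 2.82
eef_pos: [459.2, 312.5, 4.0]
tcp_rot: [-3.142, -0.0, 1.325]
ft_force: [-0.5, 0.3, -1.2]
opening: 0.314
grip_force: 30.0
[-186.7   41.1  -55. ] [-0.    -0.    -0.312] F [-0.5  0.3 -1.2] t 2.8167 op 0.314
[453.6 121.5]
```

```bash
python3 steer.py '[[0,0,-30,0,0],[-30,10,-55,-0.1,0],[-70,20,-55,-0.2,0],[-100,30,-55,-0.312,0],[-120,30,-55,-0.312,0]]'; python3 g.py -50 165 54 11
```

```text
t: 3.23
eef_pos: [459.7, 186.6, 59.6]
tcp_rot: [3.14, -0.0, 1.644]
ft_force: [-0.0, 0.4, -2.3]
opening: 0.314
grip_force: 30.0
[-59.2 -60.8  16.5] [ 0.001 -0.     0.007] F [-0.   0.4 -2.3] t 3.2333 op 0.314
[403.4 123.2]
```

```bash
python3 steer.py '[[-25,-30,8,0,0],[-59,-60.8,16,0.007,0],[-59,-60.8,16,0.007,0],[-59,-60.8,16,0.007,0]]'; python3 g.py -50 150 54 11; python3 - <<'E'
from h import *
from cell import env, camrig
for n in("top","side"):
    p,d=camrig.read_camera(n);np.savez(f"{n}1.npz",p=p,d=d)
    c=p[200:360,160:420] if n=="top" else p[200:320,200:380]
    cv2.imwrite(f"pics/{n}1.png",cv2.resize(c,None,fx=3,fy=3,interpolation=cv2.INTER_CUBIC)[:,:,::-1])
E
```

```text
t: 3.57
eef_pos: [401.0, 124.6, 42.9]
tcp_rot: [-3.14, 0.0, 1.628]
ft_force: [-0.1, 0.4, 0.3]
opening: 0.31
grip_force: 30.0
[-16.6   2.4  -0.1] [-0.002  0.    -0.009] F [-0.1  0.4  0.3] t 3.5667 op 0.31
[404.4 108.2]
```

View pics/top1.png

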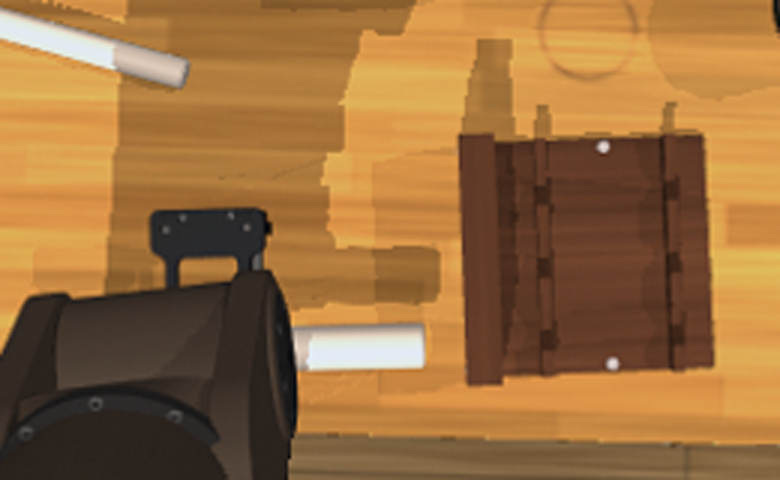

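View pics/side1.png

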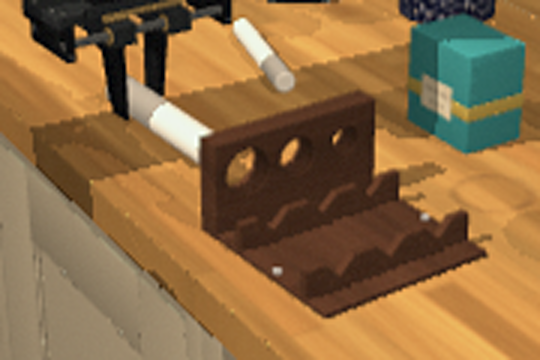

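Top crop: the held dowel points at the wide hole, its end at crop (424,347), and the plate is at crop x 460–500. Side crop: the dowel is short of the plate, the wide hole is at (241,167), and the gripper is clear of everything. Next I measure the dowel's line in the gauge frame.

```bash
cat > dm.py <<'E'
from h import *
O=np.array([464.1,-38.2]);a=0.0657
def gf(w):
    v=w[:,:2]-O; return np.c_[v@[np.cos(a),np.sin(a)],v@[-np.sin(a),np.cos(a)]]
def dowel_top(p,d,i,z=54,roi=(270,340,240,345)):
    hsv=cv2.cvtColor(p,cv2.COLOR_RGB2HSV)
    m=np.zeros(p.shape[:2],bool);r=roi;m[r[0]:r[1],r[2]:r[3]]=1
    m&=(hsv[:,:,1]<60)&(hsv[:,:,2]>130)
    n,l,s,c=cv2.connectedComponentsWithStats(m.astype(np.uint8));k=1+s[1:,4].argmax();m=l==k
    P,_=pts(i,d,m)
    cn=max(cv2.findContours(m.astype(np.uint8),0,1)[0],key=len).reshape(-1,2)
    q=gf(plane(i,cn,z)); 
    re=cv2.minAreaRect(q.astype(np.float32))
    G=gf(P); b=[round(float(np.percentile(P[(G[:,1]>y)&(G[:,1]<y+15),2],80)),1) for y in (45,60) if ((G[:,1]>y)&(G[:,1]<y+15)).any()]
    print("rect",np.round(re[0],1),np.round(re[1],1),round(re[2],2),"end y",q[:,1].min().round(1),"topz",b)
    for lo in range(int(q[:,1].min())+4,int(q[:,1].max())-8,10):
        s=(q[:,1]>=lo)&(q[:,1]<lo+10); print(lo+5,q[s,0].min().round(1),q[s,0].max().round(1),((q[s,0].min()+q[s,0].max())/2).round(1))
E
python3 - <<'E'
from dm import *
from cell import env, camrig
a_=np.load("top1.npz");dowel_top(a_["p"],a_["d"],camrig.camera_info("top"))
# side-view hole check: project expected hole rim centres & dowel end
i=camrig.camera_info("side");K,D,o,M=setup(i)
c,s=np.cos(a),np.sin(a)
def W(x,y,z): return [O[0]+c*x-s*y,O[1]+s*x+c*y,z]
X=np.array([W(-50,-12,54),W(0,-12,54),W(50,-12,54),W(-82,-12,86),W(82,-12,86)])
uv=cv2.projectPoints((X-o)@M,np.zeros(3),np.zeros(3),K,D)[0].reshape(-1,2)
print(((uv-[200,200])*3).round(0))
E
```

```text
rect [-54.3  83.7] [88.2 27.9] 87.98 end y 39.7 topz [69.0, 69.5]
48 -69.6 -41.5 -55.6
58 -69.3 -41.1 -55.2
68 -69.0 -40.8 -54.9
78 -68.6 -42.4 -55.5
88 -68.3 -42.1 -55.2
98 -67.9 -41.7 -54.8
108 -67.6 -41.4 -54.5
118 -67.2 -41.0 -54.1
[[242. 171.]
 [292. 155.]
 [339. 140.]
 [209. 146.]
 [369.  97.]]
```

```bash
python3 steer.py '[[-8,2.4,0,-0.03,0],[-16,2.4,0,-0.03,0],[-26,2.4,0,-0.03,0],[-36,2.4,0,-0.03,0]]'; python3 steer.py '[[-10,0,0,0,0],[-20,0,0,0,0],[-28,0,0,0,0],[-28,0,0,0,0]]';python3 g.py -50 102 54 11;  python3 - <<'E'
from dm import *
from cell import env, camrig
p,d=camrig.read_camera("top");dowel_top(p,d,camrig.camera_info("top"))
E
```

```text
t: 4.0
eef_pos: [407.3, 89.8, 43.0]
tcp_rot: [3.141, -0.0, 1.66]
ft_force: [0.5, 0.3, -0.3]
opening: 0.31
grip_force: 30.0
t: 4.33
eef_pos: [409.6, 60.9, 43.0]
tcp_rot: [3.141, -0.0, 1.658]
ft_force: [0.2, 0.3, -0.2]
opening: 0.309
grip_force: 30.0
[-0.4 -2.2  0. ] [ 0.    -0.     0.021] F [ 0.2  0.3 -0.2] t 4.3333 op 0.309
[407.5  60.3]
rect [-48.3  27.4] [28.1 27.9] 87.98 end y 12.9 topz []
21 -60.7 -34.5 -47.6
31 -62.1 -34.1 -48.1
```

```bash
python3 steer.py '[[0,0,0,0,0],[20,0,0,0,0],[50,0,0,0,0],[58,0,0,0,0]]' | head -2; python3 steer.py '[[0,20,0,0,0],[0,48,0,0,0],[0,48,0,0,0],[0,48,0,0,0]]'; python3 g.py 0 160 54 11;  python3 - <<'E'
from dm import *
from cell import env, camrig
p,d=camrig.read_camera("top");dowel_top(p,d,camrig.camera_info("top"),roi=(250,320,240,345))
E
```

```text
t: 4.72
eef_pos: [403.8, 122.3, 43.0]
t: 5.05
eef_pos: [452.6, 124.6, 42.9]
tcp_rot: [3.141, -0.0, 1.661]
ft_force: [-1.1, 0.5, -0.4]
opening: 0.311
grip_force: 30.0
[-3.2  0.7 -0.1] [ 0.001 -0.     0.024] F [-1.1  0.5 -0.4] t 5.05 op 0.311
[453.6 121.5]
rect [-0.1 79. ] [28.7 83.6] 1.15 end y 37.4 topz [69.1, 69.2]
46 -13.7 14.5 0.4
56 -13.5 14.8 0.7
66 -13.1 13.2 0.1
76 -14.5 13.6 -0.4
86 -14.4 14.0 -0.2
96 -14.0 14.0 -0.0
106 -13.7 12.7 -0.5
116 -13.3 13.0 -0.2
```

```bash
python3 steer.py '[[-12,0,0,0,0],[-22,0,0,0,0],[-26,0,0,0,0],[-30,0,0,0,0],[-34,0,0,0,0]]'; python3 g.py 0 107 54 11
```

```text
t: 5.52
eef_pos: [454.8, 90.0, 43.0]
tcp_rot: [-3.141, -0.0, 1.659]
ft_force: [0.2, 0.3, -0.6]
opening: 0.309
grip_force: 30.0
[-21.6   0.4   0. ] [-0.    -0.     0.023] F [ 0.2  0.3 -0.6] t 5.5167 op 0.309
[457.1  68.6]
```

```bash
python3 steer.py '[[-5,0,0,0,0],[-10,0,0,0,0],[-16,0,0,0,0],[-24,0,0,0,0],[-24,0,0,0,0]]'; python3 g.py 0 104 54 11;  python3 - <<'E'
from dm import *
from cell import env, camrig
p,d=camrig.read_camera("top");dowel_top(p,d,camrig.camera_info("top"),roi=(250,320,240,345))
E
```

```text
t: 5.93
eef_pos: [457.3, 65.4, 43.0]
tcp_rot: [3.141, 0.0, 1.659]
ft_force: [0.1, 0.3, -1.9]
opening: 0.308
grip_force: 30.0
[ 0.2 -0.1  0. ] [0.    0.    0.023] F [ 0.1  0.3 -1.9] t 5.9333 op 0.308
[457.3  65.6]
rect [-0.2 29.7] [32.2 28.1] 88.0 end y 13.2 topz []
22 -12.7 13.7 0.5
32 -12.3 14.0 0.9
42 -14.0 14.3 0.1
```

```bash
python3 steer.py '[[15,0,0,0,0],[45,0,0,0,0],[55,0,0,0,0],[55,0,0,0,0]]' | head -2; python3 steer.py '[[0,20,0,0,0],[0,50,0,0,0],[0,50,0,0,0],[0,50,0,0,0]]'; python3 g.py 50 160 54 11;  python3 - <<'E'
from dm import *
from cell import env, camrig
p,d=camrig.read_camera("top");dowel_top(p,d,camrig.camera_info("top"),roi=(235,305,240,345))
E
```

```text
t: 6.32
eef_pos: [452.0, 122.9, 43.0]
t: 6.65
eef_pos: [502.8, 125.2, 42.8]
tcp_rot: [3.141, -0.0, 1.66]
ft_force: [-0.8, -1.1, -1.3]
opening: 0.309
grip_force: 30.0
[-0.5  0.6 -0.2] [ 0.    -0.     0.023] F [-0.8 -1.1 -1.3] t 6.65 op 0.309
[503.5 124.7]
rect [50.2 75.8] [28.7 83.3] 1.15 end y 34.1 topz [69.1, 70.1]
43 36.5 64.9 50.7
53 36.7 65.0 50.8
63 37.0 63.6 50.3
73 37.4 63.9 50.6
83 35.8 64.2 50.0
93 36.1 64.3 50.2
103 36.4 62.9 49.7
113 36.8 63.3 50.0
```

```bash
python3 steer.py '[[-8,0,0,0,0],[-15,0,0,0,0],[-18,0,0,0,0],[-19,0,0,0,0],[-19,0,0,0,0]]' | sed -n '2p;4p'; python3 steer.py '[[-1,0,0,0,0],[-1,0,0,0,0]]' | sed -n '2p;4p'; python3 steer.py '[[-1,0,0,0,0],[-1,0,0,0,0]]' | sed -n '2p;4p'
```

```text
eef_pos: [503.7, 106.3, 43.1]
ft_force: [-0.3, -0.2, 0.0]
eef_pos: [503.8, 105.8, 43.0]
ft_force: [-0.5, -0.4, -0.5]
eef_pos: [503.9, 104.9, 43.0]
ft_force: [0.7, 0.0, 0.5]
```

```bash
python3 steer.py '[[-1,0,0,0,0],[-1,0,0,0,0]]' | sed -n '2p;4p'; python3 steer.py '[[-1,0,0,0,0],[-1,0,0,0,0]]' | sed -n '2p;4p'
```

```text
eef_pos: [504.0, 103.9, 43.0]
ft_force: [1.2, 0.2, -0.4]
eef_pos: [504.1, 103.2, 43.0]
ft_force: [-0.0, 4.7, -0.5]
```

```bash
python3 steer.py '[[-0.5,0,0,0,0],[-0.5,0,0,0,0],[-0.5,0,0,0,0]]' | sed -n '2p;4p';  python3 g.py 50 139 54 11
```

```text
eef_pos: [504.1, 103.1, 43.0]
ft_force: [0.9, 9.0, -0.2]
[0.7 0.8 0. ] [ 0.    -0.001  0.023] F [ 0.9  9.  -0.2] t 8.0333 op 0.309
[504.9 103.8]
```

```bash
python3 steer.py '[[10,0,0,0,0],[20,0,0,0,0],[20,0,0,0,0]]' | sed -n '2p'; python3 steer.py '[[0,-20,0,0,0],[0,-49,0,0,0],[0,-49,0,0,0],[0,-49,0,0,0]]'; python3 g.py 0 42 54 11;  python3 - <<'E'
from dm import *
from cell import env, camrig
p,d=camrig.read_camera("top");dowel_top(p,d,camrig.camera_info("top"),roi=(250,320,240,345))
E
```

```text
eef_pos: [502.2, 123.8, 43.0]
t: 8.62
eef_pos: [452.8, 118.1, 43.2]
tcp_rot: [-3.141, 0.0, 1.66]
ft_force: [1.0, -0.0, -0.3]
opening: 0.309
grip_force: 30.0
[-114.7   -1.7    0.2] [-0.001  0.     0.024] F [ 1.  -0.  -0.3] t 8.6167 op 0.309
[461.3   3.7]
rect [-0.7 71.3] [28.7 83. ] 1.15 end y 29.8 topz [69.2, 69.9]
38 -14.1 14.3 0.1
48 -13.7 12.6 -0.6
58 -13.4 13.0 -0.2
68 -15.0 13.3 -0.8
78 -14.7 13.5 -0.6
88 -14.3 12.0 -1.1
98 -15.7 12.4 -1.7
108 -13.6 12.7 -0.4
```

```bash
python3 steer.py '[[-8,1.3,0,0.015,0],[-14,1.2,0,0.015,0],[-20,1,0,0.015,0],[-25,0.9,0,0.015,0],[-31,0.8,0,0.015,0]]'| sed -n '2,4p'; python3 steer.py '[[-6,-0.1,0,0,0],[-14,-0.2,0,0,0],[-22,-0.3,0,0,0],[-28,-0.3,0,0,0],[-28,-0.3,0,0,0]]'; python3 g.py 0 42 54 11
```

```text
eef_pos: [457.3, 86.3, 42.9]
tcp_rot: [-3.142, -0.0, 1.644]
ft_force: [0.2, -0.4, -0.7]
t: 9.5
eef_pos: [459.0, 58.1, 43.0]
tcp_rot: [3.141, -0.0, 1.644]
ft_force: [0.6, 0.1, -0.4]
opening: 0.305
grip_force: 30.0
[-54.4  -1.7   0. ] [ 0.    -0.     0.007] F [ 0.6  0.1 -0.4] t 9.5 op 0.305
[461.3   3.7]
```

```bash
python3 steer.py '[[-8,-0.4,0,0,0],[-18,-0.8,0,0,0],[-30,-1,0,0,0],[-42,-1.1,0,0,0],[-50,-1.2,0,0,0]]'| sed -n '2,4p'; python3 steer.py '[[-4,0,0,0,0],[-4,0,0,0,0],[-4,0,0,0,0]]'; python3 g.py 0 42 54 11;  python3 - <<'E'
from dm import *
from cell import env, camrig
p,d=camrig.read_camera("top");cv2.imwrite("pics/top2.png",cv2.resize(p[200:360,220:440],None,fx=3,fy=3)[:,:,::-1])
i=camrig.camera_info("top")
dowel_top(p,d,i,roi=(250,320,326,380))
p,d=camrig.read_camera("side");cv2.imwrite("pics/side2.png",cv2.resize(p[200:320,200:380],None,fx=3,fy=3)[:,:,::-1])
E
```

```text
eef_pos: [461.5, 8.0, 43.0]
tcp_rot: [3.141, -0.0, 1.645]
ft_force: [-0.2, -0.3, -0.5]
t: 10.17
eef_pos: [461.6, 5.2, 43.0]
tcp_rot: [-3.142, -0.0, 1.644]
ft_force: [0.5, 0.4, -0.6]
opening: 0.31
grip_force: 30.0
[-1.4 -0.4 -0. ] [-0.    -0.     0.008] F [ 0.5  0.4 -0.6] t 10.1667 op 0.31
[461.3   3.7]
rect [ -0.2 -59.4] [28.7 51.1] 0.85 end y -85.0 topz []
-76 -14.2 14.2 -0.0
-66 -13.9 14.3 0.2
-56 -13.6 12.9 -0.3
-46 -13.2 13.3 0.0
```

View pics/side2.png

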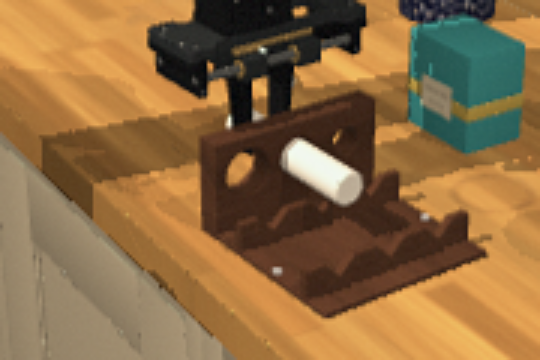

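Side crop: the dowel is through the middle hole about halfway, its front end at (350,190), and the gripper is behind the plate. Let go, rise, cross over.

```bash
python3 steer.py '[[0,0,0,0,0.65],[0,0,0,0,0.65],[0,0,0,0,0.65],[0,0,0,0,0.65],[0,0,0,0,0.65]]'; python3 steer.py '[[0,0,-10,0,0.65],[0,0,-40,0,0.65],[0,0,-75,0,0.65],[0,0,-75,0,0.65]]'; python3 g.py 0 -62 129 11;  python3 - <<'E'
from dm import *
from cell import env, camrig
p,d=camrig.read_camera("top")
i=camrig.camera_info("top")
dowel_top(p,d,i,z=52,roi=(250,320,326,380))
E
```

```text
t: 10.68
eef_pos: [461.7, 5.4, 43.0]
tcp_rot: [3.141, -0.0, 1.645]
ft_force: [1.2, -0.1, 1.4]
opening: 0.604
grip_force: 0.0
t: 11.02
eef_pos: [463.6, 5.1, 122.5]
tcp_rot: [3.135, 0.001, 1.645]
ft_force: [0.4, -0.9, 0.8]
opening: 0.652
grip_force: 0.0
[-105.2   -3.2    4.6] [0.007 0.001 0.009] F [ 0.4 -0.9  0.8] t 11.0167 op 0.652
[ 468.2 -100.1]
rect [  1.4 -60.8] [28.5 45.8] 1.41 end y -83.6 topz []
-74 -12.3 16.1 1.9
-64 -11.9 14.6 1.4
-54 -11.5 15.0 1.8
-44 -13.1 15.2 1.1
```

```bash
python3 steer.py '[[-35,-0.5,0,0.009,0.65],[-70,-1.2,0,0.009,0.65],[-105,-1.8,0,0.009,0.65],[-105,-1.8,0,0.009,0.65]]'|sed -n 2p; python3 g.py 0.5 -62 52 14;  python3 - <<'E'
from dm import *
from cell import env, camrig
p,d=camrig.read_camera("side");i=camrig.camera_info("side")
cv2.imwrite("pics/side3.png",cv2.resize(p[180:320,200:400],None,fx=3,fy=3)[:,:,::-1])
E
```

```text
eef_pos: [468.1, -103.9, 117.3]
[ 3.8  0.8 79.3] [ 0.     0.001 -0.004] F [ 0.1  0.3 -0.2] t 11.4 op 0.65
[ 468.7 -100. ]
```

View pics/side3.png

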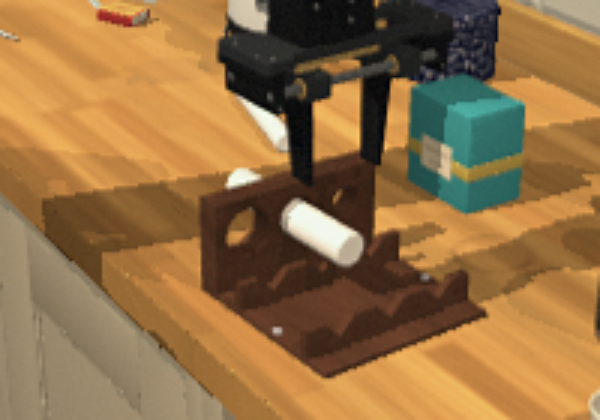

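Side crop: the dowel rests level in the middle hole, its end at (350,245), and the open fingers are above it on the rails' side. Descend and grip.

```bash
python3 steer.py '[[2.5,0.8,30,0,0.65],[2.5,0.8,60,0,0.65],[2.5,0.8,75,0,0.65],[2.5,0.8,79,0,0.65],[2.5,0.8,79,0,0.65]]'|sed -n 2,4p;python3 steer.py '[[0,0,0,0,0],[0,0,0,0,0],[0,0,0,0,0],[0,0,0,0,0],[0,0,0,0,0]]' | sed -n 4,6p;python3 steer.py '[[0,0,0,0,0],[0,0,0,0,0],[0,0,0,0,0]]'; python3 g.py 0 -62 52 14; python3 - <<'E'
from dm import *
from cell import env, camrig
i=camrig.camera_info("top")
p,d=camrig.read_camera("top");dowel_top(p,d,i,z=52,roi=(250,320,290,316))
E
```

```text
eef_pos: [467.5, -96.1, 37.8]
tcp_rot: [-3.139, -0.001, 1.636]
ft_force: [-0.7, 0.7, 0.4]
ft_force: [-0.6, 0.0, 0.9]
opening: 0.357
grip_force: 0.0
t: 12.53
eef_pos: [468.5, -97.2, 39.2]
tcp_rot: [3.141, 0.0, 1.636]
ft_force: [0.4, -0.6, 0.8]
opening: 0.31
grip_force: 30.0
[-2.9 -0.5  1.2] [ 0.001  0.    -0.001] F [ 0.4 -0.6  0.8] t 12.5333 op 0.31
[ 468.2 -100.1]
rect [ 0.  36.8] [46.4 28.1] 87.95 end y 13.2 topz [68.0, 58.1]
22 -12.7 13.7 0.5
32 -14.3 14.1 -0.1
42 -14.0 14.1 0.1
52 -13.6 12.8 -0.4
```

```bash
python3 steer.py '[[0,-0.3,-1.5,0,0],[-8,-0.3,-1.5,0,0],[-18,-0.3,-1.5,0,0],[-30,-0.3,-1.5,0,0],[-40,-0.3,-1.5,0,0]]'|sed -n 2,4p;python3 steer.py '[[-6,0,0,0,0],[-6,0,0,0,0],[-6,0,0,0,0]]'; python3 g.py 0 -161 54 14; python3 - <<'E'
from dm import *
from cell import env, camrig
i=camrig.camera_info("top")
p,d=camrig.read_camera("top");dowel_top(p,d,i,z=53,roi=(250,320,280,316))
cv2.imwrite("pics/top4.png",cv2.resize(p[200:360,220:440],None,fx=3,fy=3)[:,:,::-1])
E
```

```text
eef_pos: [470.8, -138.6, 40.5]
tcp_rot: [3.141, 0.0, 1.636]
ft_force: [0.5, -0.8, -0.3]
t: 13.25
eef_pos: [470.8, -143.5, 40.4]
tcp_rot: [-3.141, -0.0, 1.635]
ft_force: [-0.8, -0.2, 0.4]
opening: 0.311
grip_force: 30.0
[-55.5   0.4   0.3] [-0.    -0.    -0.002] F [-0.8 -0.2  0.4] t 13.25 op 0.311
[ 474.7 -198.9]
rect [-0.5 21.7] [16.1 28.1] 88.0 end y 13.2 topz []
22 -14.5 13.7 -0.4
```

View pics/top4.png

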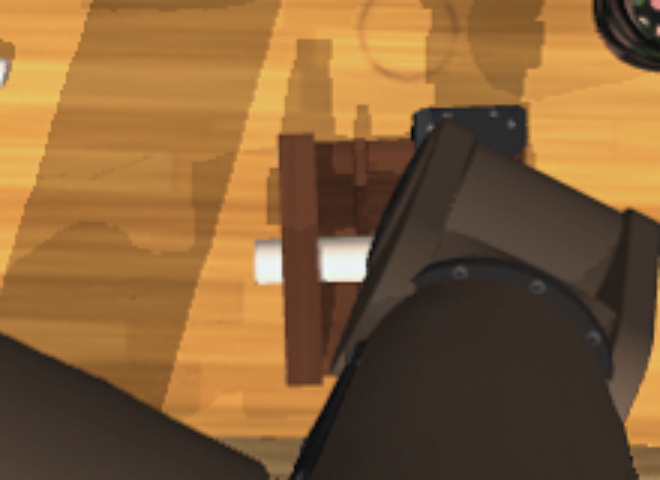

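Top crop: the trailing end is at (256,262), so about 18 mm still sticks out on the plate's left side and the dowel's middle is near y -50. Draw it on, then lower.

```bash
python3 steer.py '[[-10,0.2,0,0,0],[-22,0.3,0,0,0],[-36,0.4,0,0,0],[-48,0.4,0,0,0],[-57,0.4,0,0,0]]'|sed -n 2,4p;python3 steer.py '[[0,0,0,0,0],[0,0,4,0,0],[0,0,8,0,0],[0,0,12,0,0],[0,0,12,0,0]]'; python3 g.py 0 -162 37 13; python3 - <<'E'
from dm import *
from cell import env, camrig
i=camrig.camera_info("top")
p,d=camrig.read_camera("top");
try: dowel_top(p,d,i,z=41,roi=(250,320,326,370))
except Exception as e: print(e)
p,d=camrig.read_camera("side");i=camrig.camera_info("side")
cv2.imwrite("pics/side4.png",cv2.resize(p[180:320,200:400],None,fx=3,fy=3)[:,:,::-1])
E
```

```text
eef_pos: [475.3, -201.8, 40.5]
tcp_rot: [3.141, 0.0, 1.635]
ft_force: [-1.0, 0.3, -1.0]
t: 14.13
eef_pos: [474.7, -199.2, 27.6]
tcp_rot: [-3.14, -0.001, 1.636]
ft_force: [0.4, 0.1, -1.1]
opening: 0.31
grip_force: 30.0
[-0.6  0.   3.6] [-0.001 -0.001 -0.   ] F [ 0.4  0.1 -1.1] t 14.1333 op 0.31
[ 474.7 -199.9]
rect [ -0.4 -62.8] [76.5 28.6] 89.86 end y -101.1 topz []
-92 -13.0 13.8 0.4
-82 -14.6 13.8 -0.4
-72 -14.2 12.5 -0.9
-62 -13.9 12.9 -0.5
-52 -13.5 13.2 -0.1
-42 -13.2 13.6 0.2
-32 -14.6 14.0 -0.3
```

View pics/side4.png

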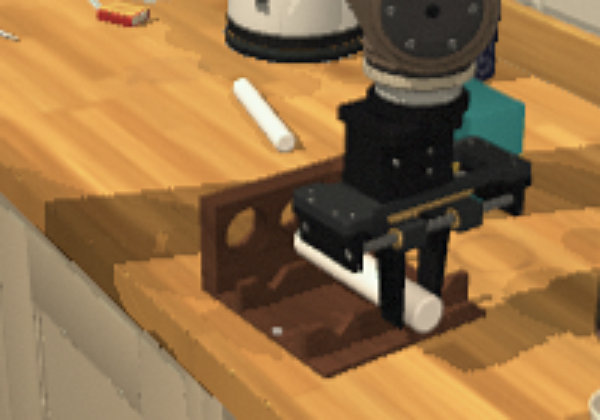

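Side crop: the dowel is clear of the plate and held just above the notches, its front end at (425,312). Lower the last few mm, then release.

```bash
python3 steer.py '[[0,0,2,0,0],[0,0,2.5,0,0],[0,0,2.5,0,0]]'|sed -n 2,4p; python3 steer.py '[[0,0,1,0,0],[0,0,1,0,0]]'|sed -n 2,4p
```

```text
eef_pos: [475.1, -199.7, 25.9]
tcp_rot: [-3.142, -0.0, 1.636]
ft_force: [-0.2, 0.4, -1.1]
eef_pos: [475.2, -199.9, 25.1]
tcp_rot: [3.141, 0.0, 1.636]
ft_force: [-0.2, -0.2, 1.5]
```

```bash
python3 steer.py '[[0,0,0.7,0,0],[0,0,0.7,0,0],[0,0,0.7,0,0.7],[0,0,0.7,0,0.7],[0,0,0.7,0,0.7]]'|sed -n 2,6p; python3 steer.py '[[0,0,0,0,0.7],[0,0,0,0,0.7],[0,0,0,0,0.7],[0,0,-10,0,0.7],[0,0,-30,0,0.7]]'; python3 steer.py '[[0,0,-40,0,0.7],[0,0,-80,0,0.7],[40,0,-120,0,0.7],[80,0,-120,0,0.7],[120,0,-120,0,0.7]]'; python3 steer.py '[[40,0,0,0,0.7],[80,0,0,0,0.7],[120,0,0,0,0.7],[160,0,0,0,0.7],[160,0,0,0,0.7]]'; python3 - <<'E'
from dm import *
from cell import env, camrig
i=camrig.camera_info("top")
p,d=camrig.read_camera("top");
dowel_top(p,d,i,z=37,roi=(250,320,326,400))
h=cv2.cvtColor(p,cv2.COLOR_RGB2HSV)
cv2.imwrite("pics/top5.png",cv2.resize(p[180:340,220:440],None,fx=3,fy=3)[:,:,::-1])
m=np.zeros((480,640),bool);m[255:310,330:400]=1
m&=(h[:,:,1]<60)&(h[:,:,2]>130);P,_=pts(i,d,m);G=gf(P)
for y in range(-185,-25,20):
    s=(G[:,1]>y)&(G[:,1]<y+20)&(abs(G[:,0])<20)
    if s.any(): print(y,np.percentile(P[s,2],85).round(1))
E
```

```text
eef_pos: [474.9, -199.8, 24.2]
tcp_rot: [-3.141, -0.0, 1.636]
ft_force: [-0.5, -0.1, 0.7]
opening: 0.461
grip_force: 0.0
t: 15.48
eef_pos: [474.2, -199.4, 53.5]
tcp_rot: [-3.139, -0.002, 1.636]
ft_force: [-0.0, 0.3, -1.3]
opening: 0.698
grip_force: 0.0
t: 15.9
eef_pos: [468.3, -87.8, 177.1]
tcp_rot: [3.137, 0.002, 1.634]
ft_force: [0.5, 0.9, 0.0]
opening: 0.7
grip_force: 0.0
t: 16.32
eef_pos: [456.3, 76.7, 174.8]
tcp_rot: [3.141, -0.001, 1.641]
ft_force: [-1.0, -0.5, -0.3]
opening: 0.698
grip_force: 0.0
rect [  0.3 -95. ] [136.6  29. ] 89.84 end y -163.3 topz []
-154 -13.3 13.6 0.1
-144 -12.9 13.9 0.5
-134 -14.3 14.3 0.0
-124 -14.2 14.7 0.3
-114 -13.9 13.1 -0.4
-104 -13.5 13.4 -0.0
-94 -13.1 13.8 0.4
-84 -12.7 14.1 0.7
-74 -14.1 14.5 0.2
-64 -13.9 14.9 0.5
-54 -13.6 13.2 -0.2
-44 -13.2 13.6 0.2
-34 -12.9 14.0 0.5
-165 53.1
-145 53.3
-125 53.4
-105 53.5
-85 53.2
-65 52.9
-45 53.2
```

View pics/top5.png

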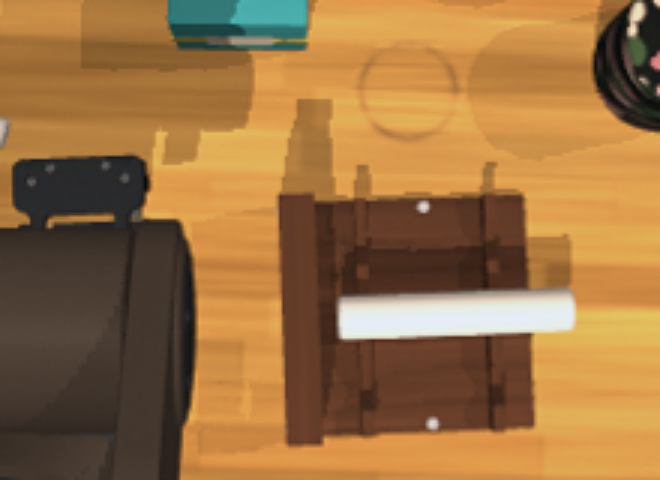

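Top crop: the dowel lies level across both rails in the middle notches, from (338,318) to (575,312). It is clear of the plate at x 322, with its middle at about y -106 mm and its axis at about 37 mm. The gripper is free, so I hand in.

```bash
python3 -c "
from cell import env, camrig
print(env.job_done())"
```

```text
the job is handed in; nothing more can be done
None
```

The front dowel is the 30 mm one: it went through the wide and middle holes but not the narrow one. It now lies in the middle hole's notches on both rails, clear of the plate, and I handed the job in; no verdict was shown.

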